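Lift the dust bin out of a robot vacuum by its handle

ROBOT

A 6-joint arm with a two-finger parallel gripper is mounted at the origin on the work surface. World frame = base frame: x ahead of the robot, y to its left, z up, the work surface at z = 0. Lengths are in mm, angles in rad, forces in N, time in s.
With the tool pointing down it reaches from about 350 to 775 mm from the base axis. Payload 7.3 kg.
Tool frame: the origin (TCP) lies at the very end of the fingers, on their centre line; the grasp point (between the pads) lies 19 mm behind it; z points along the fingers, y is the line along which they close (so a half turn about z gives the same grasp; the last joint's range is limited). The gripper opens to 92 mm and grips with 3 to 60 N. Pads are 19 mm wide; open, the fingers measure 130 mm over their backs; the gripper's body (75 mm by 190 mm) begins 47 mm behind the grasp point.
Start: joints at [-1.283, 0.342, 1.524, -0, 1.275, -0.146], TCP at [220.693, -476.382, 226.741] pointing down, gripper open.
Joint ranges: [-2.53, 2.53], [-0.77, 2.02], [0.04, 2.7], [-1, 4.14], [0.28, 2.66], [-3.11, 3.11]. Speed limits (rad/s): [2.57, 2.57, 3.14, 3.14, 3.14, 3.14].

INTERFACE

Orientations are given as [roll, pitch, yaw] about the fixed x, y, z axes, in that order (R = Rz(yaw) Ry(pitch) Rx(roll)).
In Python, from plant import bot gives the robot as it stands.
- The arm moves only by the tool apply_moves, never from a script. Its argument "motion" is text: rows parted by semicolons, each of 4 numbers parted by spaces: the shift along the tool's x, y, z in m, then the turn about the tool's z in degrees. A call has 1 to 8 rows; each row shifts and turns the commanded pose from where the row before left it, along the tool's axes as they then stand; what a row does not reach is not made up. A row lasts 1/8 s, in which the tool goes at most 62.5 mm and 10.7 degrees, less where a joint would pass 70% of its speed; a pose out of reach is approached as far as the arm can. A call with a gripper value outside its range is refused whole. "fingers" is the opening, from -1 (shut) to 1 (fully open), set as the call begins (left out, the last holds). The fingers move at their own pace and stop on an object; the grip force is fixed at half the most. Time passes only in rows, so rows that do not move let the fingers close. It gives the time, the measured TCP pose, the force, the opening and the grip force at its end, in the units of the state.
- bot.get_obs(): the state, without advancing time (a new reading comes with each control period).
- bot.capture(name): name is "scene" or "top"; returns a dict with "img" (384x512x3 uint8, blue, green, red), "range_z" (384x512 float32, mm along the optical axis (not along the pixel's ray), 0 where there is no reading), "fx", "fy", "cx", "cy" (pixels), "world_from_camera" (4x4, takes a point from camera to world coordinates). Camera axes: x right, y down, z forward; pixel columns grow to the right and rows downward; lengths in mm; the calibration is good to about 2 mm. A picture is of the moment at which its call begins.
- bot.close_job(): hands the job in; it is judged then, once.
Trained networks look in a picture, given as the dict that the camera call returned (one of the last four; its "shot" number tells which), for a name from the list of things; names that differ only in an ending like _2 or _b are one class to them, and where a whole thing is asked for, a point or a joint stands for the part that bears it (a point fixed in the world has none). Each returns a list of dicts, best first, with "p" (0 to 1); they miss things now and then, are a little off and sometimes report something else, mostly with a low value. They report only what shows in the picture. A call takes as long as a camera call.
- bot.cut_out(picture, thing): "pixels" (384x512 bool, what is visible of it) and "point" ([column, row] in pixels, amid what is visible of it).
The state is a dict: "time": time; "joint_positions": joint angles; "dq": joint speeds; "tau": joint torques, N m; "tool_pos": TCP position; "tcp_rot": TCP orientation; "contact_force": force on the tool from outside, world axes, zero at the start; "moment": the same for the moment, N m; "grip_width": finger opening in mm; "finger_force": force on a finger pad.
Only numpy, scipy, OpenCV 4.12 (cv2) and the standard library are available. Lean on these libraries where they do the work, as an engineer would, in place of code of your own. Each camera call takes 0.05 s, during which the arm holds its last target. There are 200 camera calls.

TASK

Take the dust bin out of the robot vacuum: swing its folded carry handle up until it clicks fully upright while the bin still sits in its well, then lift the bin out by the handle and set it down gently in the metal tray. Leave it standing flat on the tray's floor with the handle still locked upright, and leave the other things on the bench where they are.

Things in the scene. Friction and masses are not known exactly. Their poses are not given: they have to be found in the camera images.
- vacuum: Black round robot vacuum, 342 mm across, its top cover off; fixed on the 3 mm bench mat, to the robot's left or right. Rim 96 mm high, flat deck inside it 93 mm. Origin: centre of its underside on the mat, z up. A round laser turret (86 mm across, top 119 mm above the origin) is centred at x = +88 mm. Yaw within 0.6 rad of the world's.
- well (a point): Centre of the floor of the dust bin's rectangular well, 134 mm (vacuum's x) by 124 mm (y), at (-35, 0, 14) mm in the vacuum's frame, 79 mm below the deck. Beyond the well's -x wall a finger scoop in the deck reaches 35 mm further out, 84 mm wide, its floor 48 mm above the well's floor.
- bin: Grey dust bin, a closed box 130 mm (x) by 120 mm (y) by 50 mm high, 0.35 to 0.6 kg with its handle, loose in the well with 2 mm play, axes parallel to the vacuum's. Origin: centre of its underside, z up. Two lugs on the lid (y = 50 to 58 mm either side, up to 81 mm above the origin) carry the handle's hinge. With the handle up it hangs level from the bar.
- handle (a joint): Angle of the black U-shaped handle (rad): 0 = folded flat towards the bin's -x, 1.571 = upright, its end stop and detent. Starts at 0 to 0.6. Hinge friction (about 1 N at the bar) holds it where left up to 0.9; from 0.9 to 1.25 the detent resists with up to 4 N in all at the bar and pushes it back if let go; past about 1.40 it snaps upright and is held (4 N at the bar to unseat it).
- handle_hinge (a point): Point on the handle's hinge axis, midway between the lugs: 68 mm above the bin's origin, 18 mm above its flat lid. The hinge axis is the bin's y; this point's axes are the bin's.
- handle_bar (a point): Middle of the handle's grip bar: round, 12 mm in diameter, along the bin's y, 86 mm clear between the arms, 50 mm from the hinge axis. Folded, it lies to the bin's -x side of the hinge, 11 mm below the deck, with 40 mm free on both sides; upright, it is 50 mm above the hinge. The bar can turn between finger pads. The point's axes turn with the handle.
- tray: Shallow metal tray 250 mm (x) by 210 mm (y), walls 4 mm thick and 22 mm high, floor 4 mm thick, fixed on the mat, on the other side from the vacuum (left or right). Origin: centre of its underside, z up. Inside it is 242 by 202 mm: the bin fits at any yaw.
- meter: Bystander: dark grey multimeter, 80 by 155 by 46 mm, lying on its back at the bench's far edge. Origin: centre of its underside. Leave it.
- driver: Bystander: screwdriver, 170 mm long, lying on the table at the robot's right. Leave it.
- dish: Bystander: small steel dish of screws, 130 by 90 by 16 mm, on the table at the robot's left. Leave it.

How it is judged (in metres and radians):
On the way, in this order (a step that is already met when the one before it is completed fails the run):
1. the handle is swung up into its upright detent while the bin still sits in its well (value of joint handle above 1.48 rad and z of bin in the frame of vacuum below 0.026 m), for 0.2 s.
2. the bin is lifted clear of the vacuum by its upright handle (z of bin in the frame of vacuum above 0.098 m and value of joint handle above 1.4 rad and distance between the grasp point and handle_bar below 0.06 m), for 0.1 s.
At the end, for the whole second after the job is handed in: The bin stands at rest flat on the tray's floor, wholly inside its walls (underside within 5 mm of the floor, tilted less than 0.06 rad), with its handle still locked upright (joint above 1.48 rad) (x of bin in the frame of tray between -0.062 and 0.062 m and y of bin in the frame of tray between -0.045 and 0.045 m and z of bin in the frame of tray below 0.009 m and angle between bin's own z axis and vertical below 0.06 rad and value of joint handle above 1.48 rad and linear speed of bin below 0.02 m/s); the robot touches nothing.
It fails at once if the bin is dropped or banged down into the tray (faster than 0.5 m/s within 26 mm of its floor) (z of bin in the frame of tray below 0.03 m and horizontal distance between bin and tray below 0.12 m and linear speed of bin above 0.5 m/s).
It fails at once if the multimeter, screwdriver or screw dish is moved by more than 25 mm (distance of any of meter, driver, dish from where it was at the start of the episode above 0.025 m).
It also fails if it takes over 54 s, if anything falls off the work surface, if the arm or the gripper's body presses on something with over 40 N, if the wrist force passes 120 N, or if a joint passes its speed limit or range.

## Working session

There is one attempt and no reset: what is moved stays moved. The work goes in short steps, Python scripts to look and compute and a tool call to move; the robot and the scene stay as the last step left them, time stands still between calls to the robot, and variables do not carry over. Pictures are saved under pics/ and viewed, at most 10 in all, crops included, and the job is handed in when it is done.

Besides the shell and the picture viewer there is one more tool, called after ">>>" by a JSON object that holds its "api" and its "payload", one argument or row to a line. apply_moves: Moves the arm, as the interface text tells. Its arguments: {"type":"object","properties":{"motion":{"type":"string"},"fingers":{"type":"number"}},"required":["motion"]}

```bash
mkdir -p pics
cat > h.py <<'E'
import numpy as np, cv2
from plant import bot
def pts(c,m=None):
    z=c["range_z"]; v,u=np.nonzero((z>0) if m is None else (m&(z>0)))
    d=z[v,u]; P=np.c_[(u-c["cx"])*d/c["fx"],(v-c["cy"])*d/c["fy"],d]
    T=np.array(c["world_from_camera"]); return P@T[:3,:3].T+T[:3,3]
E
python3 - <<'E'
from h import *
o=bot.get_obs(); print(o)
ims=[]
for n in("top","scene"):
    c=bot.capture(n); ims.append(c["img"]); print(n,np.round(c["world_from_camera"],3).tolist(),c["fx"])
    for t in("vacuum","bin","handle_bar","tray","meter"):
        r=bot.cut_out(c,t)
        if r:
            P=pts(c,r[0]["pixels"]); print(t,round(r[0]["p"],2),r[0]["point"],len(P),np.median(P,0).round(),np.percentile(P,2,axis=0).round(),np.percentile(P,98,axis=0).round())
            np.save(f"{n}_{t}.npy",P)
    cv2.imwrite(f"pics/{n}0.png",c["img"])
E
```

```text
{'time': 0.0, 'joint_positions': array([-1.28299327e+00,  3.42714144e-01,  1.52505157e+00, -1.53772407e-05,
        1.27537990e+00, -1.46010194e-01]), 'dq': array([ 0.00110104, -0.00064143, -0.00155508, -0.00088766,  0.00161315,
       -0.00156634]), 'tau': array([-1.68576635e-04, -4.31240201e+01, -2.44218206e+01,  7.17753125e-02,
        5.59608615e-02, -1.60040913e-04]), 'tool_pos': array([ 220.5662513 , -475.95821363,  226.03735544]), 'tcp_rot': array([-3.14005409e+00, -2.11394190e-04,  4.33817578e-01]), 'contact_force': array([ 0.76438904, -0.37844448, -0.82024648]), 'moment': array([ 0.06415898, -0.0017172 , -0.03941017]), 'finger_force': 0.0, 'grip_width': 91.87627994207503}
top [[-0.003, -0.993, 0.115, 468.332], [-1.0, 0.004, 0.012, -25.601], [-0.013, -0.115, -0.993, 1488.946], [0.0, 0.0, 0.0, 1.0]] 444.48952653682994
vacuum 0.94 [182.5, 216.9] 7417 [548. 192.  96.] [379.  31.  62.] [684. 336. 124.]
bin 0.84 [195.3, 234.1] 1614 [499. 171.  67.] [432. 104.  57.] [572. 239. 120.]
handle_bar 0.47 [196.4, 246.3] 209 [470. 155. 115.] [443. 112.  67.] [520. 216. 122.]
tray 0.64 [309.6, 214.6] 4887 [ 568. -212.    7.] [ 449. -313.    0.] [ 690. -109.   26.]
meter 0.94 [270.0, 142.0] 1121 [806. -78.  37.] [ 771. -151.   15.] [849.  -8.  47.]
scene [[-0.329, 0.673, -0.663, 1471.591], [0.944, 0.23, -0.235, 310.962], [-0.006, -0.703, -0.711, 998.228], [0.0, 0.0, 0.0, 1.0]] 396.25534012325477
vacuum 0.84 [325.4, 199.3] 6388 [601. 210.  96.] [392.  42.  35.] [699. 345. 123.]
bin 0.72 [320.2, 175.7] 858 [484. 170.  68.] [414. 113.  64.] [552. 231. 121.]
handle_bar 0.58 [331.8, 166.5] 127 [460. 192. 113.] [411. 121.  75.] [491. 221. 122.]
tray 0.68 [209.3, 183.7] 3190 [ 574. -208.    8.] [ 443. -311.    2.] [ 694. -101.   26.]
meter 0.84 [215.7, 241.4] 1273 [821. -68.  37.] [ 773. -147.    9.] [850.   1.  46.]
```

View pics/top0.png

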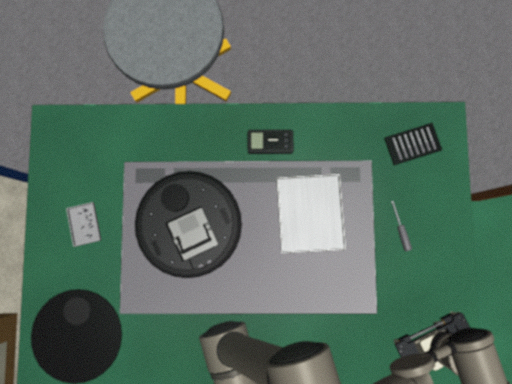

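View pics/scene0.png

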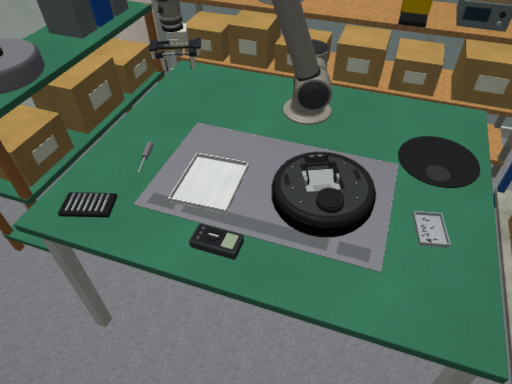

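Run:
```python
from h import *
from scipy.optimize import least_squares
for n in("top","scene"):
    c=bot.capture(n); A=pts(c)
    V=np.load(f"{n}_vacuum.npy"); c0=(V.min(0)+V.max(0))/2
    B=np.load(f"{n}_bin.npy")
    near=A[(np.hypot(A[:,0]-535,A[:,1]-185)<190)]
    hi=near[near[:,2]>94]; 
    # mask: rim hull circle
    cc,r=cv2.minEnclosingCircle(cv2.convexHull(near[(near[:,2]>93)&(near[:,2]<104)].astype(np.float32)))
    T=near[(near[:,2]>119)&(near[:,2]<126)&(near[:,0]>545)]; tc,tr=cv2.minEnclosingCircle(T[:,:2].astype(np.float32))
    cc=np.array(cc);tc=np.array(tc);d=tc-cc
    print(n,"rim",cc,r,"turret",tc,tr,np.hypot(*d),"yaw",np.arctan2(d[1],d[0]))
    L=B[(B[:,2]>62)&(B[:,2]<72)]; rc=cv2.minAreaRect(L[:,:2].astype(np.float32)); print("lid",rc,np.median(L[:,2]))
    y=np.arctan2(d[1],d[0]);R=np.array([[np.cos(y),np.sin(y)],[-np.sin(y),np.cos(y)]])
    N=near[(near[:,2]>72)&(near[:,2]<135)]; q=(N[:,:2]-cc)@R.T
    k=(abs(q[:,1])<38)&(q[:,0]>-112)&(q[:,0]<25)
    Q=np.c_[q[k],N[k,2]]; Q=Q[Q[:,2]>80]; print(len(Q)); print("bar",Q.mean(0),np.percentile(Q,[5,50,95],axis=0).round(1).tolist())
    t=A[(A[:,0]>400)&(A[:,0]<740)&(A[:,1]<-60)&(A[:,1]>-350)&(A[:,2]>14)&(A[:,2]<32)]
    print("tray",cv2.minAreaRect(t[:,:2].astype(np.float32)))
```

```text
Traceback (most recent call last):
cv2.error: OpenCV(4.12.0) /io/opencv/modules/imgproc/src/convhull.cpp:143: error: (-215:Assertion failed) total >= 0 && (depth == CV_32F || depth == CV_32S) in function 'convexHull'
```

Run:
```python
from h import *
f=lambda a:np.ascontiguousarray(a[:,:2],np.float32)
for n in("top","scene"):
    c=bot.capture(n); A=pts(c)
    B=np.load(f"{n}_bin.npy")
    near=A[(np.hypot(A[:,0]-535,A[:,1]-185)<190)]
    cc,r=cv2.minEnclosingCircle(f(near[(near[:,2]>93)&(near[:,2]<104)]))
    T=near[(near[:,2]>119)&(near[:,2]<126)&(near[:,0]>560)]; tc,tr=cv2.minEnclosingCircle(f(T))
    cc=np.array(cc);tc=np.array(tc);d=tc-cc
    print(n,"rim",cc,r,"turret",tc,tr,np.hypot(*d),"yaw",np.arctan2(d[1],d[0]))
    L=B[(B[:,2]>62)&(B[:,2]<72)]; print("lid",cv2.minAreaRect(f(L)),np.median(L[:,2]))
    y=np.arctan2(d[1],d[0]);R=np.array([[np.cos(y),np.sin(y)],[-np.sin(y),np.cos(y)]])
    N=near[(near[:,2]>80)&(near[:,2]<135)]; q=(N[:,:2]-cc)@R.T
    k=(abs(q[:,1])<38)&(q[:,0]>-98)&(q[:,0]<25)
    Q=np.c_[q[k],N[k,2]]; print("bar",len(Q),Q.mean(0),np.percentile(Q,[5,50,95],axis=0).round(1).tolist())
    t=A[(A[:,0]>400)&(A[:,0]<740)&(A[:,1]<-60)&(A[:,1]>-350)&(A[:,2]>14)&(A[:,2]<32)]
    print("tray",cv2.minAreaRect(f(t)))
```

```text
top rim [532.699646   185.88957214] 165.02972412109375 turret [612.07946777 223.99638367] 41.679534912109375 88.05274095612042 yaw 0.447566018159752
lid ((499.1571044921875, 172.65701293945312), (133.2797088623047, 122.2771987915039), 24.82537841796875) 66.75455559318937
bar 97 [-76.03171754  -0.36414702 117.89504744] [[-81.0, -34.1, 112.5], [-76.1, 0.5, 118.0], [-70.7, 33.2, 122.9]]
tray ((594.775634765625, -193.89942932128906), (303.470947265625, 242.72308349609375), 3.1141445636749268)
scene rim [536.1237793  190.12449646] 164.6634063720703 turret [611.28308105 226.3475647 ] 43.4367561340332 83.43279519017895 yaw 0.44910408119805695
lid ((470.0715026855469, 161.9434356689453), (144.5474090576172, 115.88416290283203), 27.99432945251465) 67.16291269143824
bar 75 [-77.8801957    1.70059288 116.24557449] [[-84.0, -31.5, 111.5], [-77.2, 0.8, 117.0], [-73.1, 35.3, 120.1]]
tray ((566.6279907226562, -207.6934814453125), (256.6368408203125, 212.40475463867188), 3.0396041870117188)
```

>>> {"api": "apply_moves", "payload": {
  "motion": "0.0465 -0.0233 0 0;0.0465 -0.0233 0 0;0.0465 -0.0233 0 0;0.0465 -0.0233 0 0;0.0465 -0.0233 0 0;0.0465 -0.0233 0 0;0.0465 -0.0233 0 0;0.0465 -0.0233 0 0",
  "fingers": 0.1
}}

```text
time: 1.75
tool_pos: [480.9, -149.5, 226.9]
tcp_rot: [3.141, -0.0, 0.434]
contact_force: [0.9, -0.7, -0.7]
grip_width: 50.3
finger_force: 0.0
```

>>> {"api": "apply_moves", "payload": {
  "motion": "0.0188 -0.0471 0 0;0.0188 -0.0471 0 0;0.0188 -0.0471 0 0;0.0188 -0.0471 0 0;0.0188 -0.0471 0 0;0.0188 -0.0471 0 0;0 0 0 -10;0 0 0 -10"
}}

```text
time: 2.75
tool_pos: [463.2, 153.9, 226.7]
tcp_rot: [3.141, 0.0, 0.791]
contact_force: [0.7, -0.0, 0.3]
grip_width: 51.1
finger_force: 0.0
```

>>> {"api": "apply_moves", "payload": {
  "motion": "0 0 0 -10;0 0 0 -10;0 0 0 -10;0 0 0 -10;0 0 0 -10;0 0 0 -10;0 0 0 -10;0 0 0 0"
}}

```text
time: 3.75
tool_pos: [463.5, 152.9, 226.7]
tcp_rot: [3.142, 0.0, 2.003]
contact_force: [-0.1, 0.6, -0.4]
grip_width: 50.7
finger_force: 0.0
```

>>> {"api": "apply_moves", "payload": {
  "motion": "0 0 0.022 0;0 0 0.022 0;0 0 0.022 0;0 0 0.022 0;0 0 0.022 0;0 0 0.02 0;0 0 0 0"
}}

```text
time: 4.62
tool_pos: [462.6, 152.8, 95.6]
tcp_rot: [-3.139, -0.001, 2.001]
contact_force: [0.4, -0.2, 0.8]
grip_width: 50.3
finger_force: 0.0
```

>>> {"api": "apply_moves", "payload": {
  "motion": "0 0 0 0;0 0 0 0;0 0 0 0;0 0 0 0;0 0 0 0",
  "fingers": -1
}}

```text
time: 5.25
tool_pos: [463.2, 152.8, 96.8]
tcp_rot: [-3.141, 0.0, 2.005]
contact_force: [-1.7, -0.4, 0.1]
grip_width: 11.3
finger_force: 30.0
```

Run:
```python
from h import *
c=bot.capture("top"); cv2.imwrite("pics/t1.png",cv2.resize(c["img"][140:300,110:270],None,fx=3.5,fy=3.5))
```

```text
(no output)
```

View pics/t1.png

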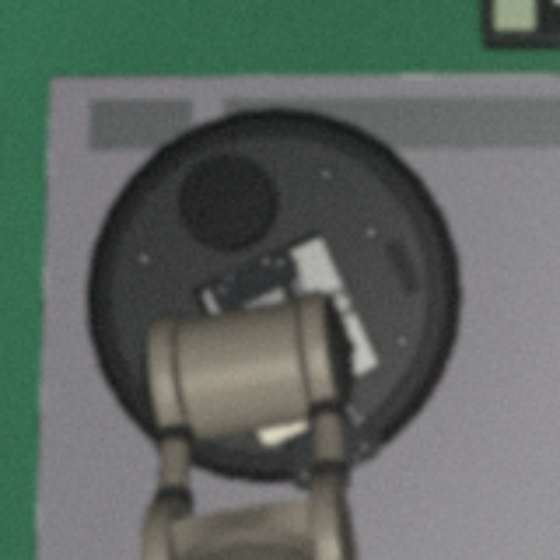

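>>> {"api": "apply_moves", "payload": {
  "motion": "0 0.0037 -0.0049 0;0 0.0043 -0.0045 0;0 0.0048 -0.004 0;0 0.0053 -0.0033 0;0 0 0 0"
}}

```text
time: 5.92
tool_pos: [478.1, 159.9, 113.4]
tcp_rot: [-3.136, -0.0, 2.005]
contact_force: [-7.3, -3.8, 4.3]
grip_width: 11.0
finger_force: 30.0
```

>>> {"api": "apply_moves", "payload": {
  "motion": "0 0.0057 -0.0026 0;0 0.0059 -0.0019 0;0 0.0062 -0.0011 0;0 0 0 0"
}}

```text
time: 6.42
tool_pos: [496.5, 167.9, 120.1]
tcp_rot: [3.141, 0.001, 2.005]
contact_force: [-1.7, -1.9, 5.8]
grip_width: 11.1
finger_force: 30.0
```

>>> {"api": "apply_moves", "payload": {
  "motion": "0 0.006 -0.0004 0;0 0 0 0;0 0.002 0 0;0 0 0 0"
}}

```text
time: 6.92
tool_pos: [502.6, 170.8, 120.2]
tcp_rot: [-3.139, 0.001, 2.005]
contact_force: [-6.5, -4.1, 7.5]
grip_width: 11.0
finger_force: 30.0
```

Run:
```python
from h import *
c=bot.capture("scene"); cv2.imwrite("pics/s2.png",cv2.resize(c["img"][120:240,260:390],None,fx=4.5,fy=4.5))
```

```text
(no output)
```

View pics/s2.png

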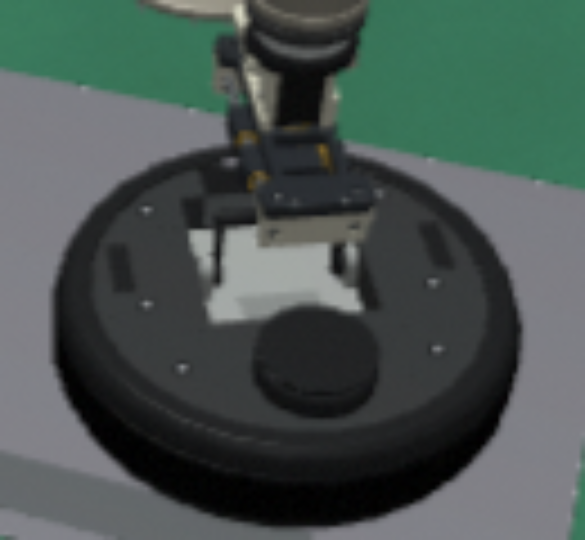

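>>> {"api": "apply_moves", "payload": {
  "motion": "0 0.002 -0.0005 0;0 0.001 -0.0005 0;0 0 0 0;0 0 0 0;0 0 0 0"
}}

```text
time: 7.6
tool_pos: [502.8, 171.0, 120.3]
tcp_rot: [-3.133, 0.0, 2.005]
contact_force: [-12.5, -8.7, 8.3]
grip_width: 10.9
finger_force: 30.0
```

Run:
```python
from h import *
for n in("scene","top"):
    c=bot.capture(n); 
    for t in ("bin","handle_bar"):
        r=bot.cut_out(c,t)
        if not r: print("no",n,t); continue
        P=pts(c,r[0]["pixels"]); q=(P[:,:2]-[500.5,171.8])@np.array([[.9026,-.4305],[.4305,.9026]])
        print(n,t,r[0]["p"])
        for lo in(50,62,75,85,100,115,130):
            k=(P[:,2]>lo)&(P[:,2]<lo+13); 
            if k.sum(): print(lo,k.sum(),np.percentile(q[k],[5,50,95],axis=0).round().tolist(),np.median(P[k,2]))
```

```text
scene bin 0.8
50 12 [[-69.0, -41.0], [-22.0, -6.0], [26.0, 46.0]] 62.54602806007796
62 489 [[-53.0, -44.0], [0.0, -3.0], [33.0, 52.0]] 67.12839700048903
75 26 [[-7.0, -55.0], [12.0, 46.0], [17.0, 59.0]] 82.57296643799867
85 54 [[-2.0, -55.0], [10.0, -35.0], [36.0, 57.0]] 93.88780562493639
100 12 [[1.0, -48.0], [6.0, -44.0], [10.0, 49.0]] 105.31874550915995
115 19 [[1.0, -46.0], [83.0, -18.0], [90.0, 21.0]] 121.76435434805228
130 31 [[0.0, -47.0], [6.0, -31.0], [10.0, -19.0]] 138.12562026326816
no scene handle_bar
top bin 0.65
50 38 [[-52.0, -57.0], [-14.0, -45.0], [60.0, -11.0]] 61.845420366524195
62 267 [[-58.0, -58.0], [-29.0, -45.0], [53.0, 50.0]] 66.84846683597993
75 11 [[-28.0, -59.0], [-6.0, -49.0], [14.0, -44.0]] 85.4543115203387
85 31 [[-9.0, -59.0], [1.0, -53.0], [13.0, -46.0]] 94.47778361862356
100 1 [[-3.0, -56.0], [-3.0, -56.0], [-3.0, -56.0]] 101.1726253797251
115 1 [[-3.0, -48.0], [-3.0, -48.0], [-3.0, -48.0]] 123.8314952905962
130 10 [[-2.0, -51.0], [1.0, -48.0], [6.0, -45.0]] 135.82316277979112
no top handle_bar
```

>>> {"api": "apply_moves", "payload": {
  "motion": "0 -0.003 0 0;0 0 -0.004 0;0 0 -0.008 0;0 0 -0.015 0;0 0 -0.015 0;0 0 0 0"
}}

```text
time: 8.65
tool_pos: [503.7, 171.5, 164.4]
tcp_rot: [3.139, 0.001, 2.005]
contact_force: [-3.7, -2.0, -3.6]
grip_width: 11.2
finger_force: 30.0
```

>>> {"api": "apply_moves", "payload": {
  "motion": "0 0 -0.015 0;0 0 -0.015 0;0 0 -0.015 0;0 0 -0.015 0;0 0 -0.015 0;0 0 -0.015 0;0 0 0 0;0 0 0 0"
}}

```text
time: 9.65
tool_pos: [503.0, 171.4, 251.9]
tcp_rot: [-3.141, -0.0, 2.005]
contact_force: [1.2, -0.1, -6.7]
grip_width: 11.2
finger_force: 30.0
```

Run:
```python
from h import *
print(bot.get_obs()["contact_force"])
c=bot.capture("scene"); cv2.imwrite("pics/s3.png",cv2.resize(c["img"][70:240,240:400],None,fx=3.5,fy=3.5))
```

```text
[ 1.23194031 -0.05433009 -6.74057811]
```

View pics/s3.png

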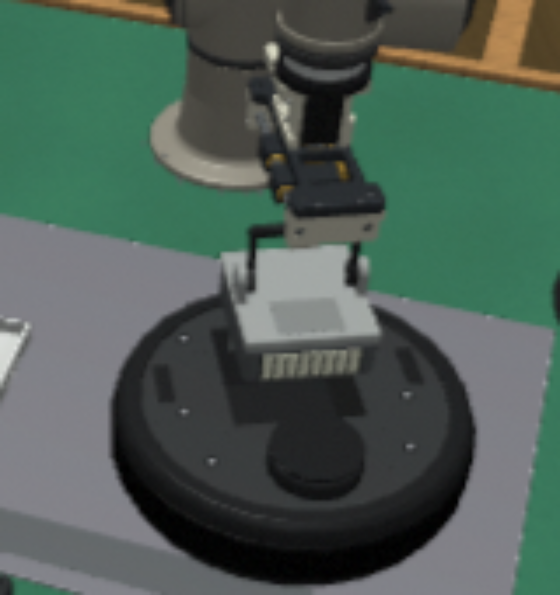

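>>> {"api": "apply_moves", "payload": {
  "motion": "-0.008 -0.0022 0 0;-0.0185 -0.005 0 0;-0.0265 -0.0073 0 0;-0.0265 -0.0073 0 0;-0.0265 -0.0073 0 0;-0.0265 -0.0073 0 0;-0.0265 -0.0073 0 0;-0.0265 -0.0073 0 0"
}}

```text
time: 10.7
tool_pos: [534.9, -20.7, 252.3]
tcp_rot: [-3.141, 0.0, 2.004]
contact_force: [-1.1, 0.1, -5.0]
grip_width: 11.0
finger_force: 30.0
```

>>> {"api": "apply_moves", "payload": {
  "motion": "-0.0265 -0.0073 0 0;-0.0265 -0.0073 0 0;-0.0265 -0.0073 0 0;-0.0265 -0.0073 0 0;-0.0265 -0.0073 0 0;-0.0265 -0.0073 0 0;-0.0185 -0.005 0 0;-0.008 -0.0022 0 0"
}}

```text
time: 11.7
tool_pos: [566.4, -209.7, 252.1]
tcp_rot: [-3.141, -0.0, 2.003]
contact_force: [0.6, 0.2, -5.1]
grip_width: 11.1
finger_force: 30.0
```

>>> {"api": "apply_moves", "payload": {
  "motion": "0 0 0.01 0;0 0 0.02 0;0 0 0.02 0;0 0 0.02 0;0 0 0.01 0;0 0 0 0;0 0 0 0"
}}

```text
time: 12.58
tool_pos: [567.1, -208.1, 173.3]
tcp_rot: [3.141, 0.001, 2.005]
contact_force: [-0.2, -0.2, -5.8]
grip_width: 11.0
finger_force: 30.0
```

Run:
```python
from h import *
for n in("top","scene"):
    c=bot.capture(n)
    for t in ("bin","tray"):
        r=bot.cut_out(c,t)
        if r:
            P=pts(c,r[0]["pixels"]); print(n,t,r[0]["p"],np.median(P,0).round(),np.percentile(P,[2,98],axis=0).round().tolist())
cv2.imwrite("pics/s4.png",cv2.resize(c["img"][90:260,130:290],None,fx=3.5,fy=3.5))
```

```text
top bin 0.74 [ 561. -169.  119.] [[496.0, -217.0, 93.0], [617.0, -131.0, 149.0]]
top tray 0.85 [ 569. -136.    7.] [[459.0, -287.0, 0.0], [688.0, -104.0, 113.0]]
scene bin 0.74 [ 595. -194.  119.] [[504.0, -258.0, 9.0], [648.0, -129.0, 161.0]]
scene tray 0.66 [ 612. -179.    8.] [[442.0, -309.0, 3.0], [695.0, -101.0, 26.0]]
```

View pics/s4.png

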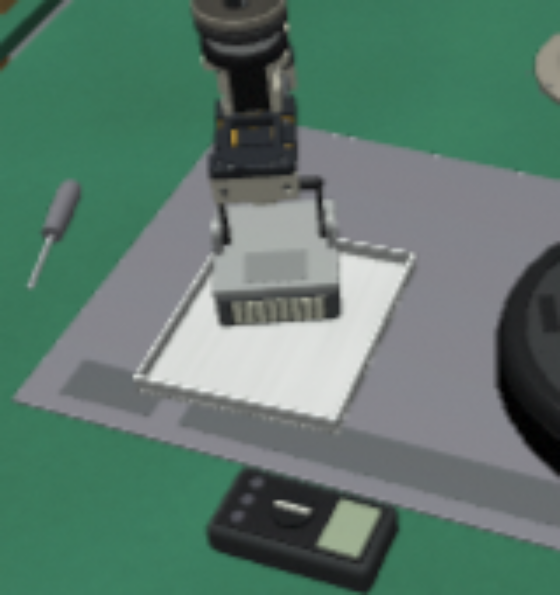

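>>> {"api": "apply_moves", "payload": {
  "motion": "0 0 0.008 0;0 0 0.014 0;0 0 0.014 0;0 0 0.012 0;0 0 0.006 0;0 0 0.002 0;0 0 0 0;0 0 0 0"
}}

```text
time: 13.88
tool_pos: [567.0, -208.2, 117.0]
tcp_rot: [3.141, 0.001, 2.005]
contact_force: [-0.6, 0.3, -6.1]
grip_width: 10.8
finger_force: 30.0
```

>>> {"api": "apply_moves", "payload": {
  "motion": "0 0 0.002 0;0 0 0.002 0;0 0 0.001 0;0 0 0.001 0;0 0 0 0;0 0 0 0"
}}

```text
time: 14.62
tool_pos: [567.0, -208.2, 110.7]
tcp_rot: [3.141, 0.001, 2.005]
contact_force: [1.0, -0.8, -3.3]
grip_width: 10.7
finger_force: 30.0
```

Contact is beginning; go a little lower until the weight is off.

>>> {"api": "apply_moves", "payload": {
  "motion": "0 0 0.001 0;0 0 0 0;0 0 0.0005 0;0 0 0 0;0 0 0 0"
}}

```text
time: 15.25
tool_pos: [567.3, -208.2, 110.1]
tcp_rot: [3.14, 0.002, 2.005]
contact_force: [1.5, 2.4, 4.9]
grip_width: 10.9
finger_force: 30.0
```

>>> {"api": "apply_moves", "payload": {
  "motion": "0 0 0 0;0 0 0 0;0 0 0 0;0 0 0 0;0 0 0 0;0 0 0 0",
  "fingers": 0.0
}}

```text
time: 16.0
tool_pos: [566.7, -208.1, 108.9]
tcp_rot: [-3.142, 0.0, 2.005]
contact_force: [0.5, 0.3, 0.1]
grip_width: 45.9
finger_force: 0.0
```

>>> {"api": "apply_moves", "payload": {
  "motion": "0 0 -0.01 0;0 0 -0.02 0;0 0 -0.03 0;0 0 -0.03 0;0 0 -0.03 0;0 0 -0.03 0;0 0 0 0;0 0 0 0"
}}

```text
time: 17.0
tool_pos: [566.3, -207.9, 258.4]
tcp_rot: [-3.141, -0.001, 2.005]
contact_force: [-0.2, -0.6, -0.1]
grip_width: 46.6
finger_force: 0.0
```

>>> {"api": "apply_moves", "payload": {
  "motion": "0.05 0 0 0;0.05 0 0 0;0.05 0 0 0;0.05 0 0 0;0.05 0 0 0;0.05 0 0 0;0 0 0 0;0 0 0 0"
}}

```text
time: 18.0
tool_pos: [440.6, 63.8, 258.3]
tcp_rot: [-3.141, 0.0, 2.005]
contact_force: [-0.3, 0.7, 0.7]
grip_width: 45.7
finger_force: 0.0
```

Run:
```python
from h import *
c=bot.capture("top"); r=bot.cut_out(c,"bin"); P=pts(c,r[0]["pixels"])
L=P[(P[:,2]>50)&(P[:,2]<64)]; print("lid",cv2.minAreaRect(np.ascontiguousarray(L[:,:2],np.float32)),np.median(L,0))
A=np.c_[L[:,:2]-L[:,:2].mean(0),np.ones(len(L))]; print("slope",np.linalg.lstsq(A,L[:,2],rcond=None)[0])
H=P[P[:,2]>110]; print("bar",len(H),H.mean(0) if len(H) else 0)
t=bot.cut_out(c,"tray"); T=pts(c,t[0]["pixels"]); print("tray",np.percentile(T,[2,98],axis=0).round().tolist())
s=bot.capture("scene"); cv2.imwrite("pics/s5.png",np.hstack([cv2.resize(s["img"][110:240,140:270],(400,400)),cv2.resize(c["img"][150:280,250:380],(400,400))]))
```

```text
lid ((569.6514892578125, -205.02088928222656), (130.54249572753906, 120.19957733154297), 24.891361236572266) [ 568.18921421 -204.7332104    56.56816667]
slope [-2.45724653e-03 -7.06718948e-04  5.66653613e+01]
bar 129 [ 567.79813878 -204.43962818  128.65330302]
tray [[446.0, -316.0, -0.0], [692.0, -106.0, 32.0]]
```

View pics/s5.png

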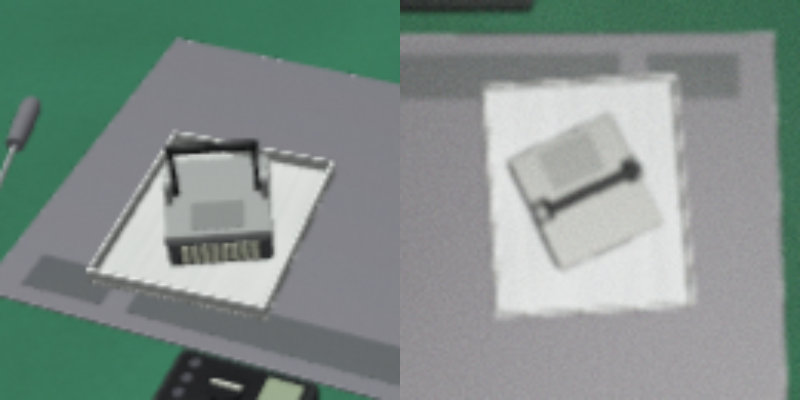

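The pictures show the bin flat (lid at 57 mm, slope about 0.003), near the tray's centre and with its handle upright. The arm is clear, so I'm handing in.

```bash
python3 -c "
from plant import bot
print(bot.close_job())"
```

```text
the job is handed in; nothing more can be done
None
```

The job is handed in (no verdict shown): the bin stands flat near the middle of the tray with its handle upright, the arm is clear, and it took about 18 s.

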